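# Sticker the next layer of a drying stack

## Task

The little drying stack of two battens has one square spacer stick across it already. Lay the loose square stick across the other end of it, directly above the bare bearer and parallel to the first stick, then lay the spare batten on the two sticks, centred over the stack and running the same way as the battens below. Do not push the stack out of place or shift the first stick.

Things in the scene. Friction and masses are not known exactly. Their poses are not given: they have to be found in the camera images.
- stack: free-standing bottom layer, one rigid piece, 0.8 kg: two pale battens (each 60 x 195 x 34 mm) side by side, 8 mm apart, nailed on two dark red-brown square bearers (20 x 20 x 150 mm) that peep out 11 mm at the sides. Origin: centre of its underside, on the bench; x across the battens, y along them, z up. Bearers along x at y = -70 and +70 mm; flat top at z = 54 mm. Any yaw.
- stack_mid (a point): the centre of the flat top of the two battens of the stack (54 mm above the bench); axes as stack
- bare_spot (a point): the point on top of the stack's battens straight above the middle of the bare bearer (stack x = 0, y = +70 mm, z = 54 mm), where the loose stick's underside must come to lie; axes as stack
- laid_stick: the dark red-brown square spacer stick, 20 x 20 x 140 mm, that already lies loose across the stack above the other bearer (stack y = -70 mm). Origin: its centre; x along its length.
- loose_stick: the loose dark red-brown square spacer stick, 20 x 20 x 140 mm, 50 g, lying on the bench to the left or the right of the work (a paler round dowel, 16 mm thick and of the same length, lies on the other side). Origin: its centre, 10 mm above the bench as it lies; x along its length.
- batten: the spare pale planed batten, 60 wide, 195 long, 34 mm thick, 0.17 to 0.34 kg, lying flat by itself on the bench, right of the stack. Origin: centre of its underside; x across its 60 mm width, y along its length, z up.
- batten_mid (a point): the centre of the spare batten's volume, 17 mm above its underside; axes as batten

How it is judged:
By the outcome, as a careful person would: the job done as asked, in the order asked, and still so for the second after the job is handed in, with the robot touching nothing.
It also fails if it takes over 64 s, if anything falls off the work surface, if the arm or the gripper's body presses on something with over 40 N, if the wrist force passes 120 N, or if a joint passes its speed limit or range.

## Robot

A 6-joint arm with a two-finger parallel gripper is mounted at the origin on a cart in front of the work surface, level with it; the furniture and walls round the work are solid. World frame = base frame: x ahead of the robot, y to its left, z up, the work surface at z = 0. Lengths are in m, angles in degrees, forces in N, time in s.
With the tool pointing down it reaches from about 0.3 to 0.75 m from the base axis. Payload 8.5 kg.
Tool frame: the origin (TCP) lies at the very end of the fingers, on their centre line; the grasp point (between the pads) lies 19 mm behind it; z points along the fingers, y is the line along which they close (so a half turn about z gives the same grasp; the last joint's range is limited). The gripper opens to 85 mm and grips with 20 to 120 N. Pads are 22 mm wide; open, the fingers measure 114 mm over their backs; the gripper's body (76 mm by 85 mm) begins 54 mm behind the grasp point. The pads swing forward as they close: fully open they stand 13 mm farther back than shut.
Start: joints at [55.903, 21.807, 74.336, -0, 83.858, -12.336], TCP at [0.204, 0.511, 0.231] pointing down, gripper open.
Joint ranges: [-178.18, 178.18], [-50.72, 133.34], [12.68, 142.11], [-81.47, 261.47], [9.98, 163.14], [-165.26, 165.26]. Speed limits (degrees/s): [136.94, 136.94, 180, 180, 180, 180].

## Interface

Orientations are given as a 3x3 rotation matrix whose columns are the frame's x, y, z axes.
In Python, from rig import * gives the robot as it stands. The module is installed in compiled form; this text tells all that it offers.
- The arm moves only by the shell command python3 -m pendant 'ROWS' [OPENING] [FORCE]. ROWS is JSON, a list of rows, each a list of 2 entries, a list of its own where there are three numbers: the shift along the tool's x, y, z as a fraction of full scale, then the turn, a rotation vector about the tool's x, y, z as a fraction of full scale. A call has 1 to 8 rows; each row shifts and turns the commanded pose from where the row before left it, along the tool's axes as they then stand; what a row does not reach is not made up. Full scale, the value 1, is 40 mm for a shift and 5 degrees for a turn. A row lasts 1/8 s, in which the tool goes at most 62.5 mm and 10.7 degrees, less where a joint would pass 70% of its speed; a pose out of reach is approached as far as the arm can. A call with a number of a shift or a turn outside -1 to 1 is refused whole. A call with a gripper value outside its range is refused whole. OPENING is the opening, from 0 (shut) to 1 (fully open), set as the call begins (- or left out, the last holds). The fingers move at their own pace and stop on an object; FORCE is the grip in N (left out, the last holds). Time passes only in rows, so rows that do not move let the fingers close. It gives the time, the measured TCP pose, the force, the opening and the grip force at its end, in the units of the state.
- observe(): the state, without advancing time (a new reading comes with each control period).
- get_image(name): name is "side" or "top"; returns a dict with "img" (480x640x3 uint8, blue, green, red), "range_z" (480x640 float32, m along the optical axis (not along the pixel's ray), 0 where there is no reading), "camera_matrix" (3x3 intrinsics, pixels), "dist_coeffs" ([k1, k2, p1, p2, k3] as OpenCV has them; the pictures are not rectified), "eye" and "rotation" of the camera in the world. Camera axes: x right, y down, z forward; pixel columns grow to the right and rows downward; lengths in m; the calibration is good to about 2 mm. A picture is of the moment at which its call begins.
- close_job(): hands the job in; it is judged then, once.
Trained networks look in the newest picture that a camera, given by its name, has taken for a name from the list of things; names that differ only in an ending like _2 or _b are one class to them, and where a whole thing is asked for, a point or a joint stands for the part that bears it (a point fixed in the world has none). Each returns a list of dicts, best first, with "conf" (0 to 1); they miss things now and then, are a little off and sometimes report something else, mostly with a low value. They report only what shows in the picture. A call takes as long as a camera call.
- regions_of(camera, query): "mask" (480x640 bool, what is visible of it).
- landmark_of(camera, query): "point" ([x, y, z] in m, in world coordinates, good to about 4 mm: a listed point, or the origin of a listed thing).
The state is a dict: "time_s": time; "q": joint angles; "qvel": joint speeds; "joint_efforts": joint torques, N m; "position": TCP position; "tool_rot": TCP orientation; "ft_force": force on the tool from outside, world axes, zero at the start; "wrist_torque": the same for the moment, N m; "grip_width": finger opening in m; "gripper_force": force on a finger pad.
Only numpy, scipy, OpenCV 4.12 (cv2) and the standard library are available. Lean on these libraries where they do the work, as an engineer would, in place of code of your own. Each camera call takes 0.05 s, during which the arm holds its last target. There are 200 camera calls.

## Working session

There is one attempt and no reset: what is moved stays moved. The work goes in short steps, Python scripts to look and compute and a shell command to move; the robot and the scene stay as the last step left them, time stands still between calls to the robot, and variables do not carry over. Pictures are saved under pics/ and viewed, at most 10 in all, crops included, and the job is handed in when it is done.

```bash
mkdir -p pics
cat > h.py <<'E'
from rig import *
import numpy as np, cv2
def pts(d,mask):
    v,u=np.nonzero(mask&(d["range_z"]>0)); z=d["range_z"][v,u].astype(float)
    n=cv2.undistortPoints(np.stack([u,v],1).astype(np.float64).reshape(-1,1,2),np.array(d["camera_matrix"],float),np.array(d["dist_coeffs"],float)).reshape(-1,2)
    P=np.c_[n*z[:,None],z]
    return P@np.array(d["rotation"]).T+np.array(d["eye"])
def rect(P,zlo,zhi):
    Q=P[(P[:,2]>zlo)&(P[:,2]<zhi)]
    if len(Q)<10: return None
    c,s,a=cv2.minAreaRect((Q[:,:2]*1000).astype(np.float32))
    if s[0]<s[1]: a+=90; s=s[::-1]
    return np.round(c,1),np.round(s,1),round((a+90)%180-90,1),round(np.median(Q[:,2])*1000,1),len(Q)
E
python3 - <<'E'
from h import *
o=observe();print(o["time_s"],o["position"],np.round(o["tool_rot"],3).tolist(),o["grip_width"])
ims=[]
for c in("top","side"):
    d=get_image(c);cv2.imwrite(f"pics/{c}0.png",d["img"]);print(c,np.round(d["eye"],3))
    for q in("stack","laid_stick","loose_stick","batten"):
        for r in regions_of(c,q)[:3]:
            P=pts(d,r["mask"]);v,u=np.nonzero(r["mask"])
            print(q,round(r["conf"],2),int(u.mean()),int(v.mean()),rect(P,{"stack":.045,"laid_stick":.068,"loose_stick":.013,"batten":.028}[q],.085))
    for q in("stack_mid","bare_spot","laid_stick","loose_stick","batten_mid"):
        print(q,[(round(r["conf"],2),np.round(r["point"],3).tolist()) for r in landmark_of(c,q)[:2]])
E
```

```text
0.0 [0.2037367  0.51056047 0.2307051 ] [[-0.929, 0.371, -0.001], [0.371, 0.929, -0.001], [0.0, -0.001, -1.0]] 0.08518138175756941
top [ 0.314 -0.007  1.253]
stack 0.85 298 229 (array([553.1,  33.3]), array([194.9, 128.6]), -70.9, np.float64(54.0), 3783)
laid_stick 0.68 330 211 (array([584.8, -31.5]), array([141.8,  20.7]), 19.9, np.float64(73.8), 518)
loose_stick 0.97 174 246 (array([509.5, 338.1]), array([142.1,  22. ]), 8.4, np.float64(19.9), 530)
loose_stick 0.68 299 229 (array([553.5,  33.1]), array([195.6, 150.8]), -70.7, np.float64(53.7), 4275)
batten 0.64 418 266 (array([ 468.1, -240. ]), array([194.1,  61.8]), 15.0, np.float64(34.1), 2139)
batten 0.23 299 229 (array([553.5,  33.1]), array([194.9, 129.4]), -70.7, np.float64(53.9), 3968)
stack_mid [(0.65, [0.554, 0.033, 0.055])]
bare_spot [(0.7, [0.53, 0.103, 0.055]), (0.68, [0.466, -0.24, -0.001])]
laid_stick [(0.76, [0.583, -0.03, 0.062])]
loose_stick [(0.58, [0.507, 0.339, 0.011])]
batten_mid [(0.94, [0.468, -0.24, 0.018])]
side [ 0.099 -0.991  0.694]
stack 0.98 316 234 (array([553.8,  28.5]), array([196.4, 129.9]), -70.3, np.float64(51.2), 1464)
laid_stick 0.83 339 233 (array([584. , -35.6]), array([139.1,  24.8]), 19.7, np.float64(71.4), 261)
batten 0.56 331 308 (array([ 469.5, -243.1]), array([196.8,  63.4]), 15.2, np.float64(31.9), 1675)
batten 0.52 316 235 (array([553.5,  28.9]), array([198.2, 130.3]), -70.7, np.float64(50.5), 2037)
stack_mid [(0.91, [0.551, 0.031, 0.056])]
bare_spot [(0.63, [0.53, 0.097, 0.051])]
laid_stick [(0.77, [0.588, -0.028, 0.064]), (0.35, [0.555, 0.033, 0.054])]
loose_stick [(0.94, [0.511, 0.338, 0.008])]
batten_mid [(0.72, [0.467, -0.241, 0.018])]
```

View pics/top0.png

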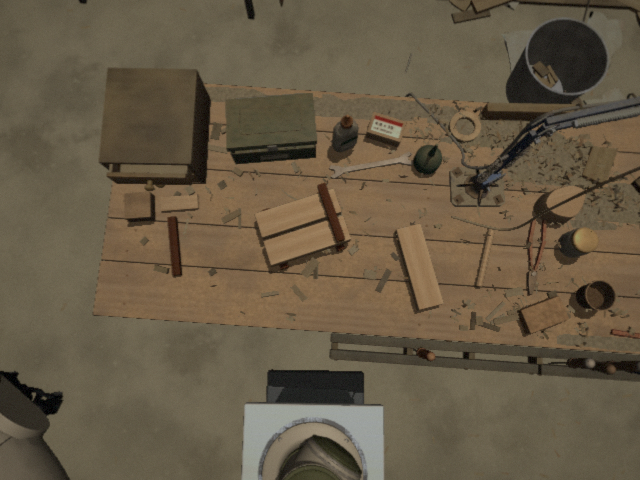

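View pics/side0.png

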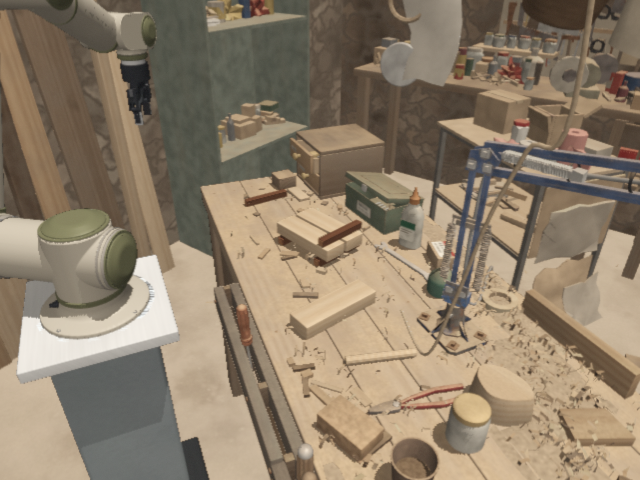

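The top view shows the loose stick at (174,246), the stack at (300,229) with the laid stick on its right at (330,211), and the batten at (418,266). The dowel is on the far right at (484,258). The side view agrees. The networks' sizes and heights match the given dimensions.

```bash
cat > go.py <<'E'
from h import *
import sys
from scipy.spatial.transform import Rotation as R
# go.py x y z(mm) yaw_of_tool_y(deg): turn first, then shift, in units of rows
x,y,z,a=map(float,sys.argv[1:5]); o=observe(); M=np.array(o["tool_rot"]); t=np.radians(a)
Y=np.array([np.cos(t),np.sin(t),0]); Z=np.array([0,0,-1]); T=np.c_[np.cross(Y,Z),Y,Z]
d=np.array([x,y,z])/1000-np.array(o["position"])
print("t",o["time_s"],"turn/5deg",np.round(np.degrees(R.from_matrix(M.T@T).as_rotvec())/5,3),"shift/40mm now",np.round(M.T@d/.04,3),"after turn",np.round(T.T@d/.04,3))
E
python3 go.py 509.5 338.1 90 98.4
```

```text
t 1.0 turn/5deg [ 0.     0.    -6.032] shift/40mm now [-8.696 -1.177  3.533] after turn [-6.927 -5.387  3.533]
```

```bash
python3 -m pendant '[[[0,0,0],[0,0,-1]],[[0,0,0],[0,0,-1]],[[0,0,0],[0,0,-1]],[[0,0,0],[0,0,-1]],[[0,0,0],[0,0,-1]],[[0,0,0],[0,0,-1]]]' 1 60 ; python3 -m pendant '[[[-0.866,-0.673,0.44],[0,0,0]],[[-0.866,-0.673,0.44],[0,0,0]],[[-0.866,-0.673,0.44],[0,0,0]],[[-0.866,-0.673,0.44],[0,0,0]],[[-0.866,-0.673,0.44],[0,0,0]],[[-0.866,-0.673,0.44],[0,0,0]],[[-0.866,-0.673,0.44],[0,0,0]],[[-0.866,-0.673,0.44],[0,0,0]]]'; python3 -m pendant '[[[0,0,0],[0,0,0]],[[0,0,0],[0,0,0]]]'; python3 go.py 509.5 338.1 4 98.4
```

```text
time_s: 1.75
position: [0.2039, 0.5108, 0.2313]
tool_rot: [[-0.989, -0.146, 0.0], [-0.146, 0.989, 0.0], [-0.0, 0.0, -1.0]]
ft_force: [-0.2, 0.3, -0.3]
grip_width: 0.0854
gripper_force: 0.0
time_s: 2.75
position: [0.5103, 0.3365, 0.09]
tool_rot: [[-0.99, -0.143, 0.0], [-0.143, 0.99, 0.0], [-0.0, 0.0, -1.0]]
ft_force: [0.3, -0.4, -0.3]
grip_width: 0.0856
gripper_force: 0.0
time_s: 3.0
position: [0.5086, 0.3376, 0.0907]
tool_rot: [[-0.99, -0.143, -0.0], [-0.143, 0.99, 0.0], [0.0, 0.0, -1.0]]
ft_force: [0.1, -0.3, 0.4]
grip_width: 0.0858
gripper_force: 0.0
t 3.0 turn/5deg [ 0.002 -0.003 -0.033] shift/40mm now [-0.025  0.008  2.167] after turn [-0.024  0.008  2.167]
```

```bash
python3 -m pendant '[[[0,0,0.7],[0,0,0]],[[0,0,0.7],[0,0,0]],[[0,0,0.5],[0,0,0]],[[0,0,0.23],[0,0,0]],[[0,0,0],[0,0,0]]]'; python3 -m pendant '[[[0,0,0],[0,0,0]],[[0,0,0],[0,0,0]],[[0,0,0],[0,0,0]],[[0,0,0],[0,0,0]],[[0,0,0],[0,0,0]],[[0,0,0],[0,0,0]]]' 0 40
```

```text
time_s: 3.62
position: [0.5086, 0.3379, 0.0056]
tool_rot: [[-0.99, -0.144, 0.0], [-0.144, 0.99, 0.0], [-0.0, 0.0, -1.0]]
ft_force: [1.1, 0.1, 0.8]
grip_width: 0.0854
gripper_force: 0.0
time_s: 4.38
position: [0.5093, 0.3374, 0.0057]
tool_rot: [[-0.99, -0.143, 0.001], [-0.143, 0.99, 0.0], [-0.001, 0.0, -1.0]]
ft_force: [-0.7, -0.4, 6.0]
grip_width: 0.0188
gripper_force: 40.1
```

```bash
python3 -m pendant '[[[0,0,-0.5],[0,0,0]],[[0,0,-0.8],[0,0,0]],[[0,0,-0.8],[0,0,0]],[[0,0,-0.8],[0,0,0]],[[0,0,0],[0,0,0]]]';  python3 - <<'E'
from h import *
d=get_image("top");o=observe();p=np.array(o["position"])
for q in("loose_stick","stack","laid_stick"):
  for r in regions_of("top",q)[:2]: print(q,round(r["conf"],2),rect(pts(d,r["mask"]),{"stack":.045,"laid_stick":.068,"loose_stick":.10}[q],{"stack":.06,"laid_stick":.085,"loose_stick":.15}[q]))
print(p,[(x["conf"],x["point"]) for x in landmark_of("top","loose_stick")[:2]])
img=d["img"][190:310,110:270];cv2.imwrite("pics/l1.png",cv2.resize(img,None,fx=4,fy=4))
E
python3 go.py 530.1 99.4 110 109.2
```

```text
time_s: 5.0
position: [0.5098, 0.3378, 0.1232]
tool_rot: [[-0.99, -0.143, 0.004], [-0.143, 0.99, 0.002], [-0.004, 0.001, -1.0]]
ft_force: [0.3, -0.3, -0.5]
grip_width: 0.0191
gripper_force: 39.5
loose_stick 0.46 (array([562.5, 335.4]), array([33.5,  3. ]), 8.5, np.float64(131.3), 44)
stack 0.6 (array([552.8,  34. ]), array([193.5, 128.4]), -70.7, np.float64(54.1), 3657)
laid_stick 0.79 (array([584.2, -31.6]), array([140.8,  20.3]), 19.8, np.float64(74.1), 524)
[0.50898525 0.33737615 0.1214304 ] []
t 5.25 turn/5deg [-0.005 -0.031 -2.192] shift/40mm now [ 0.316 -5.959  0.252] after turn [ 1.444 -5.79   0.247]
```

View pics/l1.png

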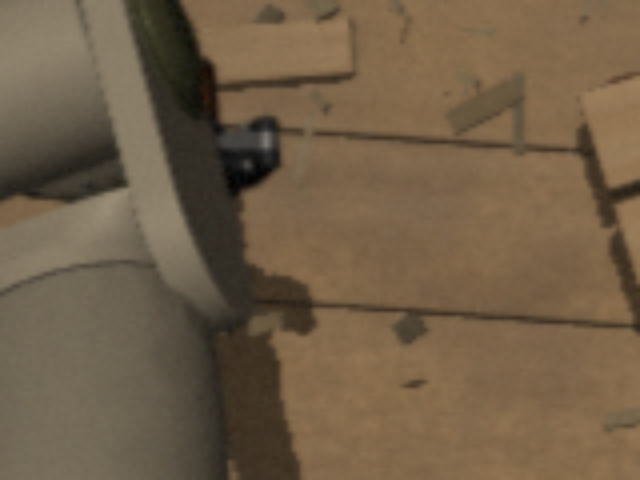

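```bash
python3 -m pendant '[[[0,0,0],[0,0,-0.75]],[[0,0,0],[0,0,-0.75]],[[0,0,0],[0,0,-0.71]],[[0.36,-0.96,0],[0,0,0]],[[0.36,-0.96,0],[0,0,0]],[[0.36,-0.96,0],[0,0,0]],[[0.36,-0.96,0],[0,0,0]]]'; python3 -m pendant '[[[0,-0.97,0],[0,0,0]],[[0,-0.97,0],[0,0,0]],[[0,0,0],[0,0,0]],[[0,0,0],[0,0,0]]]'; python3 go.py 529.9 99.6 60 109.3
```

```text
time_s: 6.12
position: [0.5049, 0.1721, 0.1205]
tool_rot: [[-0.944, -0.33, -0.001], [-0.33, 0.944, -0.0], [0.001, 0.0, -1.0]]
ft_force: [-0.1, -0.3, -0.2]
grip_width: 0.0189
gripper_force: 39.4
time_s: 6.62
position: [0.5306, 0.1005, 0.1207]
tool_rot: [[-0.944, -0.33, -0.001], [-0.33, 0.944, 0.0], [0.001, 0.001, -1.0]]
ft_force: [0.3, 0.7, -0.0]
grip_width: 0.0188
gripper_force: 39.5
t 6.625 turn/5deg [ 0.009 -0.015 -0.004] shift/40mm now [ 0.021 -0.017  1.517] after turn [ 0.023 -0.016  1.517]
```

```bash
python3 -m pendant '[[[0.01,0,0.6],[0,0,0]],[[0.01,-0.02,0.5],[0,0,0]],[[0,0,0.2],[0,0,0]],[[0,0,0],[0,0,0]]]'
python3 - <<'E'
from h import *
for c in("top","side"):
  d=get_image(c)
  for q in("loose_stick","stack","laid_stick"):
    for r in regions_of(c,q)[:2]: print(c,q,round(r["conf"],2),rect(pts(d,r["mask"]),{"stack":.045,"laid_stick":.068,"loose_stick":.068}[q],{"stack":.06,"laid_stick":.085,"loose_stick":.15}[q]))
  a=d["img"][170:290,230:390];cv2.imwrite(f"pics/p_{c}.png",cv2.resize(a,None,fx=4,fy=4))
E
python3 go.py 529.9 99.6 60 109.3
```

```text
time_s: 7.12
position: [0.5303, 0.0997, 0.0692]
tool_rot: [[-0.944, -0.331, -0.001], [-0.331, 0.944, 0.0], [0.001, 0.0, -1.0]]
ft_force: [0.8, -0.5, -0.4]
grip_width: 0.019
gripper_force: 39.5
top stack 0.57 (array([561.4,   9.5]), array([144.8, 128.9]), -70.7, np.float64(54.0), 2014)
top stack 0.29 None
top laid_stick 0.64 (array([583.6, -31.5]), array([138.8,  20.3]), 20.2, np.float64(73.9), 478)
top laid_stick 0.51 None
side loose_stick 0.92 (array([530.4,  95.6]), array([143.6,  26.9]), 19.5, np.float64(79.6), 283)
side laid_stick 0.92 (array([583.8, -34.8]), array([140.3,  24.4]), 20.1, np.float64(71.4), 259)
t 7.525 turn/5deg [-0.002  0.006 -0.002] shift/40mm now [0.013 0.018 0.241] after turn [0.013 0.018 0.241]
```

View pics/p_side.png

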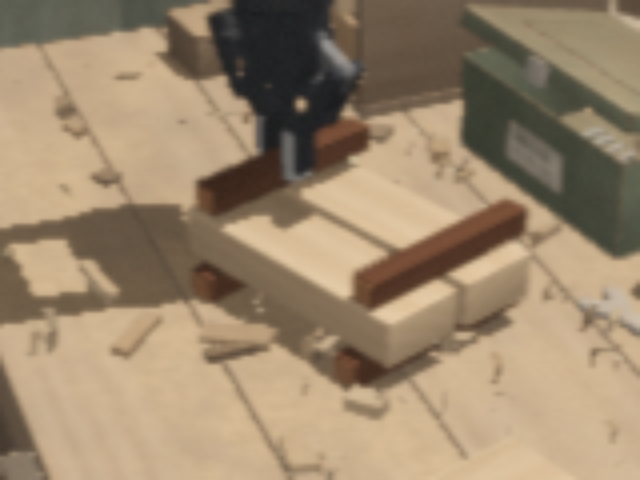

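The stick hangs level above the bare end and parallel to the laid one, at crop (285,165). The measured separation is 140.7 mm. I'm lowering it now.

```bash
python3 -m pendant '[[[0,0,0.1],[0,0,0]],[[0,0,0.08],[0,0,0]],[[0,0,0.05],[0,0,0]],[[0,0,0],[0,0,0]]]'; python3 -m pendant '[[[0,0,0],[0,0,0]],[[0,0,0],[0,0,0]],[[0,0,0],[0,0,0]],[[0,0,0],[0,0,0]]]' 0.5; python3 -m pendant '[[[0,0,-0.3],[0,0,0]],[[0,0,-0.9],[0,0,0]],[[0,0,-1],[0,0,0]],[[0,0,-1],[0,0,0]],[[0,0,0],[0,0,0]]]' 1; python3 go.py 468.1 -240.3 100 105
```

```text
time_s: 8.02
position: [0.5305, 0.0991, 0.06]
tool_rot: [[-0.944, -0.33, -0.0], [-0.33, 0.944, -0.0], [0.0, 0.0, -1.0]]
ft_force: [0.1, 0.3, 0.5]
grip_width: 0.0188
gripper_force: 39.5
time_s: 8.52
position: [0.5306, 0.0991, 0.0602]
tool_rot: [[-0.944, -0.33, 0.0], [-0.33, 0.944, -0.0], [-0.0, -0.0, -1.0]]
ft_force: [0.1, -0.5, 0.0]
grip_width: 0.0427
gripper_force: 0.0
time_s: 9.15
position: [0.5317, 0.0991, 0.1918]
tool_rot: [[-0.944, -0.33, 0.007], [-0.33, 0.944, -0.0], [-0.007, -0.003, -1.0]]
ft_force: [-0.5, -0.4, 0.3]
grip_width: 0.0853
gripper_force: 0.0
t 9.15 turn/5deg [-0.026  0.076  0.86 ] shift/40mm now [ 4.32  -7.478  2.285] after turn [ 3.732 -7.786  2.294]
```

```bash
python3 -m pendant '[[[0,0,0],[0,0,0.86]]]'; python3 -m pendant '[[[0.466,-0.973,0],[0,0,0]],[[0.466,-0.973,0],[0,0,0]],[[0.466,-0.973,0],[0,0,0]],[[0.466,-0.973,0],[0,0,0]],[[0.466,-0.973,0],[0,0,0]],[[0.466,-0.973,0],[0,0,0]],[[0.466,-0.973,0],[0,0,0]],[[0.466,-0.973,0.2],[0,0,0]]]'; python3 -m pendant '[[[0,0,0.8],[0,0,0]],[[0,0,0.6],[0,0,0]],[[0,0,0],[0,0,0]]]'
python3 - <<'E'
from h import *
d=get_image("top")
for q in("loose_stick","stack","laid_stick"):
  for r in regions_of("top",q)[:3]: print(q,round(r["conf"],2),rect(pts(d,r["mask"]),{"stack":.045}.get(q,.065),{"stack":.06}.get(q,.085)))
cv2.imwrite("pics/t2.png",cv2.resize(d["img"][160:310,230:430],None,fx=4,fy=4))
E
python3 go.py 468.1 -240.3 4 105
```

```text
time_s: 9.28
position: [0.5302, 0.0991, 0.1883]
tool_rot: [[-0.966, -0.257, 0.0], [-0.257, 0.966, -0.0], [-0.0, -0.0, -1.0]]
ft_force: [-0.3, 0.5, 0.3]
grip_width: 0.0856
gripper_force: 0.0
time_s: 10.28
position: [0.4665, -0.2415, 0.18]
tool_rot: [[-0.966, -0.259, 0.0], [-0.259, 0.966, -0.0], [-0.0, -0.0, -1.0]]
ft_force: [0.8, -0.1, -0.8]
grip_width: 0.0855
gripper_force: 0.0
time_s: 10.65
position: [0.4661, -0.2396, 0.1225]
tool_rot: [[-0.966, -0.258, -0.003], [-0.258, 0.966, 0.003], [0.003, 0.004, -1.0]]
ft_force: [0.0, -0.2, 1.6]
grip_width: 0.0853
gripper_force: 0.0
loose_stick 0.68 (array([537.2, 100.9]), array([126.5,  19.9]), 19.4, np.float64(73.9), 467)
stack 0.91 (array([553.4,  33.2]), array([195. , 128.7]), -70.9, np.float64(53.9), 3259)
stack 0.65 None
stack 0.25 None
laid_stick 0.71 (array([584.7, -31.2]), array([141.7,  20.4]), 20.0, np.float64(73.9), 536)
t 10.85 turn/5deg [-0.017  0.011  0.001] shift/40mm now [-1.400e-02  3.000e-03  3.029e+00] after turn [-1.700e-02 -2.000e-03  3.029e+00]
```

View pics/t2.png

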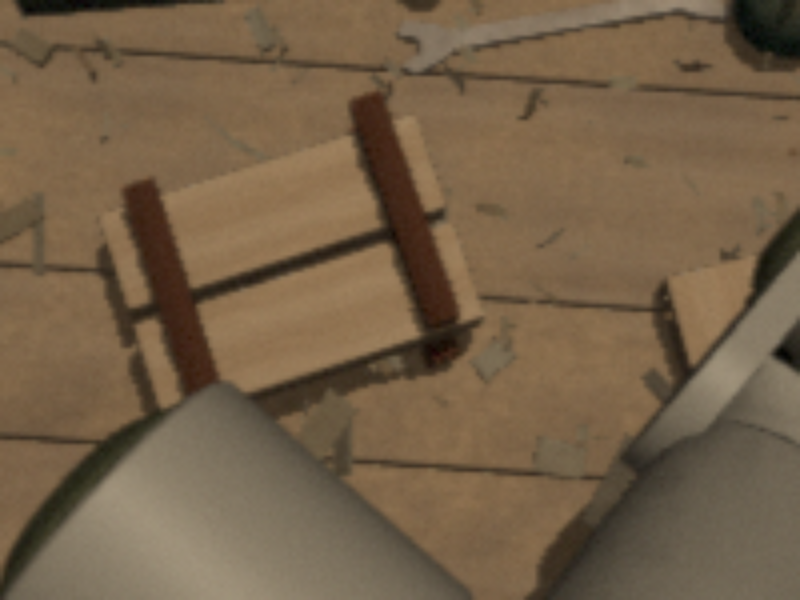

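The loose stick lies parallel to the laid one. Its near end is hidden by the arm at crop (210,385), and its far end is where it should be. The stack has not moved. Next is the batten.

```bash
python3 -m pendant '[[[0,0,0.8],[0,0,0]],[[0,0,0.8],[0,0,0]],[[0,0,0.8],[0,0,0]],[[0,0,0.4],[0,0,0]],[[0,0,0.2],[0,0,0]],[[0,0,0],[0,0,0]]]'; python3 -m pendant '[[[0,0,0],[0,0,0]],[[0,0,0],[0,0,0]],[[0,0,0],[0,0,0]],[[0,0,0],[0,0,0]],[[0,0,0],[0,0,0]]]' 0 60;python3 -m pendant '[[[0,0,-0.4],[0,0,0]],[[0,0,-0.8],[0,0,0]],[[0,0,-1],[0,0,0]],[[0,0,-1],[0,0,0]],[[0,0,-0.5],[0,0,0]],[[0,0,0],[0,0,0]],[[0,0,0],[0,0,0]]]'; python3 go.py 553.2 33.6 145 19.3
```

```text
time_s: 11.6
position: [0.4673, -0.2404, 0.0045]
tool_rot: [[-0.966, -0.259, 0.0], [-0.259, 0.966, -0.0], [-0.0, -0.001, -1.0]]
ft_force: [0.1, 0.7, 0.4]
grip_width: 0.0855
gripper_force: 0.0
time_s: 12.22
position: [0.4674, -0.2405, 0.0052]
tool_rot: [[-0.966, -0.259, 0.001], [-0.259, 0.966, -0.001], [-0.001, -0.001, -1.0]]
ft_force: [0.4, 1.2, 5.7]
grip_width: 0.0591
gripper_force: 65.4
time_s: 13.1
position: [0.4666, -0.2398, 0.1512]
tool_rot: [[-0.966, -0.259, -0.001], [-0.259, 0.966, 0.001], [0.001, 0.001, -1.0]]
ft_force: [1.1, 0.6, -2.5]
grip_width: 0.0593
gripper_force: 65.2
t 13.1 turn/5deg [ 5.0000e-03 -2.1000e-02  1.7138e+01] shift/40mm now [-3.861  6.043  0.159] after turn [5.736 4.304 0.154]
```

```bash
python3 -m pendant '[[[0,0,0],[0,0,0.9]],[[0,0,0],[0,0,0.9]],[[0,0,0],[0,0,0.9]],[[0,0,0],[0,0,0.9]],[[0,0,0],[0,0,0.9]],[[0,0,0],[0,0,0.9]],[[0,0,0],[0,0,0.9]],[[0,0,0],[0,0,0.9]]]'; python3 -m pendant '[[[0,0,0],[0,0,0.9]],[[0,0,0],[0,0,0.9]],[[0,0,0],[0,0,0.9]],[[0,0,0],[0,0,0.9]],[[0,0,0],[0,0,0.9]],[[0,0,0],[0,0,0.9]],[[0,0,0],[0,0,0.9]],[[0,0,0],[0,0,0.9]]]';python3 -m pendant '[[[0,0,0],[0,0,0.9]],[[0,0,0],[0,0,0.9]],[[0,0,0],[0,0,0.9]],[[0,0,0],[0,0,0.04]],[[0,0,0],[0,0,0]]]'; python3 go.py 553.2 33.6 145 19.3
```

```text
time_s: 14.1
position: [0.4666, -0.2399, 0.1507]
tool_rot: [[-0.933, 0.361, -0.002], [0.361, 0.933, 0.002], [0.003, 0.001, -1.0]]
ft_force: [0.6, 0.9, -2.4]
grip_width: 0.0589
gripper_force: 65.1
time_s: 15.1
position: [0.4666, -0.2399, 0.1507]
tool_rot: [[-0.542, 0.84, -0.002], [0.84, 0.542, 0.002], [0.003, -0.001, -1.0]]
ft_force: [0.1, -0.1, -1.9]
grip_width: 0.0587
gripper_force: 65.1
time_s: 15.72
position: [0.4668, -0.2401, 0.1515]
tool_rot: [[-0.332, 0.943, -0.001], [0.943, 0.332, 0.001], [0.001, -0.001, -1.0]]
ft_force: [0.0, -0.2, -2.2]
grip_width: 0.0592
gripper_force: 65.1
t 15.725 turn/5deg [-0.007 -0.012  0.014] shift/40mm now [5.738 4.307 0.166] after turn [5.744 4.299 0.162]
```

```bash
python3 -m pendant '[[[0.72,0.538,0],[0,0,0]],[[0.72,0.538,0],[0,0,0]],[[0.72,0.538,0],[0,0,0]],[[0.72,0.538,0],[0,0,0]],[[0.72,0.538,0],[0,0,0]],[[0.72,0.538,0],[0,0,0]],[[0.72,0.538,0],[0,0,0]],[[0.7,0.538,0],[0,0,0]]]'; python3 -m pendant '[[[0,0,0.5],[0,0,0]],[[0,0,0.5],[0,0,0]],[[0,0,0.4],[0,0,0]],[[0,0,0],[0,0,0]],[[0,0,0],[0,0,0]]]';  python3 - <<'E'
from h import *
for c in("side","top"):
  d=get_image(c)
  for q in("batten","loose_stick","laid_stick"):
    for r in regions_of(c,q)[:3]: print(c,q,round(r["conf"],2),rect(pts(d,r["mask"]),{"batten":.1}.get(q,.066),{"batten":.14}.get(q,.085)))
  if c=="side": cv2.imwrite("pics/s3.png",cv2.resize(d["img"][150:290,230:400],None,fx=4,fy=4))
  print([(x["conf"],np.round(x["point"],4)) for x in landmark_of(c,"batten_mid")])
E
python3 go.py 553.2 33.6 79 19.3
```

```text
time_s: 16.73
position: [0.5538, 0.0346, 0.1519]
tool_rot: [[-0.332, 0.943, -0.0], [0.943, 0.332, 0.0], [0.0, -0.0, -1.0]]
ft_force: [1.2, -1.0, -1.7]
grip_width: 0.0589
gripper_force: 65.2
time_s: 17.35
position: [0.554, 0.0333, 0.0967]
tool_rot: [[-0.331, 0.944, 0.001], [0.944, 0.331, -0.0], [-0.0, 0.001, -1.0]]
ft_force: [0.0, -0.3, -1.3]
grip_width: 0.0592
gripper_force: 65.1
side batten 0.82 (array([552.3,  26.2]), array([201.2,  76. ]), -64.8, np.float64(121.6), 1063)
side loose_stick 0.81 (array([496.2,  82.6]), array([68.4, 25.8]), 21.8, np.float64(71.0), 126)
side laid_stick 0.92 (array([585.7, -35.6]), array([139.8,  23.8]), 20.1, np.float64(70.8), 211)
[(0.91, array([0.5512, 0.0309, 0.1126]))]
top batten 0.65 (array([559.9,   9.5]), array([149.5,  55.7]), -71.9, np.float64(124.8), 368)
top loose_stick 0.6 None
top loose_stick 0.49 None
top laid_stick 0.45 (array([534.8, -49.6]), array([35.7, 20.2]), 19.7, np.float64(73.9), 137)
[]
t 17.85 turn/5deg [ 0.001  0.001 -0.002] shift/40mm now [ 0.01  -0.009  0.43 ] after turn [ 0.01  -0.009  0.43 ]
```

View pics/s3.png

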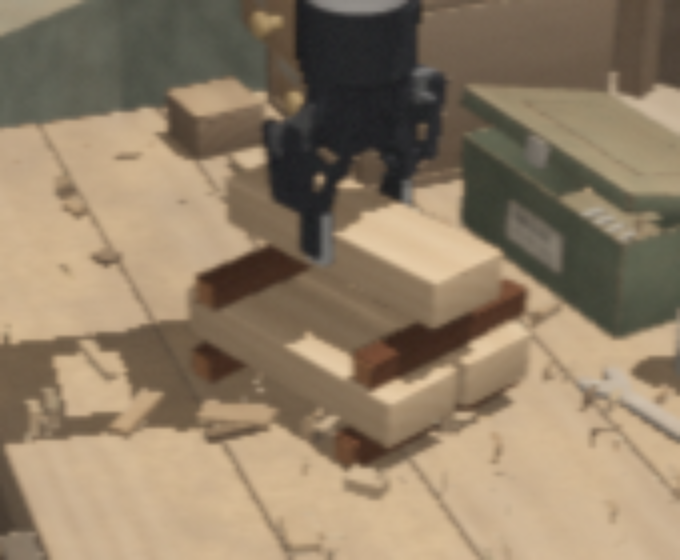

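The batten hangs level above both sticks, running along the stack, at crop (365,245). It sits about 1.5 mm towards the laid stick, so I'll correct that on the way down.

```bash
python3 -m pendant '[[[0.05,-0.01,0.15],[0,0,0]],[[0,0,0.12],[0,0,0]],[[0,0,0.08],[0,0,0]],[[0,0,0.06],[0,0,0]],[[0,0,0],[0,0,0]],[[0,0,0],[0,0,0]]]'; python3 go.py 553.2 33.6 79 19.3
```

```text
time_s: 18.6
position: [0.5527, 0.0351, 0.0798]
tool_rot: [[-0.33, 0.944, 0.0], [0.944, 0.33, -0.0], [-0.0, 0.0, -1.0]]
ft_force: [-0.1, 0.0, -2.4]
grip_width: 0.0587
gripper_force: 65.2
t 18.6 turn/5deg [ 0.002  0.001 -0.002] shift/40mm now [-0.04 -0.    0.02] after turn [-0.04 -0.    0.02]
```

Not touching yet, since the wrist force is still about the batten's weight.

```bash
python3 -m pendant '[[[0,0,0.02],[0,0,0]],[[0,0,0.015],[0,0,0]],[[0,0,0],[0,0,0]]]'
```

```text
time_s: 18.98
position: [0.5528, 0.0351, 0.0792]
tool_rot: [[-0.33, 0.944, 0.001], [0.944, 0.33, -0.0], [-0.001, 0.001, -1.0]]
ft_force: [-0.8, -0.2, 6.4]
grip_width: 0.0587
gripper_force: 66.2
```

```bash
python3 -m pendant '[[[0,0,0],[0,0,0]],[[0,0,0],[0,0,0]],[[0,0,0],[0,0,0]],[[0,0,0],[0,0,0]]]' 0.9;python3 -m pendant '[[[0,0,-0.2],[0,0,0]],[[0,0,-0.5],[0,0,0]],[[0,0,-0.9],[0,0,0]],[[0,0,-1],[0,0,0]],[[0,0,-1],[0,0,0]],[[0,0,0],[0,0,0]]]'; python3 -m pendant '[[[0.7,-0.7,0],[0,0,0]],[[0.7,-0.7,0],[0,0,0]],[[0.7,-0.7,0],[0,0,0]],[[0.7,-0.7,0],[0,0,0]],[[0.7,-0.7,0],[0,0,0]],[[0.7,-0.7,0],[0,0,0]],[[0.7,-0.7,0],[0,0,0]],[[0.7,-0.7,0],[0,0,0]]]'; python3 -m pendant '[[[0,-0.3,0],[0,0,0]],[[0,0,0],[0,0,0]]]'
python3 - <<'E'
from h import *
for c in("side","top"):
  d=get_image(c)
  for q in("batten","stack","loose_stick","laid_stick"):
    for r in regions_of(c,q)[:2]: print(c,q,round(r["conf"],2),rect(pts(d,r["mask"]),{"batten":.1,"stack":.045}.get(q,.065),{"batten":.12,"stack":.06}.get(q,.085)))
  cv2.imwrite(f"pics/{c}4.png",cv2.resize(d["img"][160:300,230:400],None,fx=4,fy=4))
E
```

```text
time_s: 19.48
position: [0.5527, 0.0351, 0.0783]
tool_rot: [[-0.33, 0.944, -0.0], [0.944, 0.33, 0.0], [0.0, -0.0, -1.0]]
ft_force: [0.3, -0.7, -0.1]
grip_width: 0.0766
gripper_force: 0.0
time_s: 20.23
position: [0.5537, 0.035, 0.2259]
tool_rot: [[-0.33, 0.944, 0.007], [0.944, 0.33, -0.001], [-0.003, 0.006, -1.0]]
ft_force: [-0.7, -0.2, -0.6]
grip_width: 0.0768
gripper_force: 0.0
time_s: 21.22
position: [0.2656, 0.1728, 0.2219]
tool_rot: [[-0.33, 0.944, -0.001], [0.944, 0.33, -0.0], [0.0, -0.001, -1.0]]
ft_force: [-0.2, -0.6, 1.2]
grip_width: 0.0768
gripper_force: 0.0
time_s: 21.48
position: [0.2557, 0.1683, 0.2223]
tool_rot: [[-0.33, 0.944, 0.0], [0.944, 0.33, -0.0], [-0.0, 0.0, -1.0]]
ft_force: [0.1, -0.8, 0.3]
grip_width: 0.0769
gripper_force: 0.0
side batten 0.68 (array([553.2,  30.4]), array([198.9,  64.1]), -69.7, np.float64(105.2), 922)
side stack 0.89 (array([550.3,  27.4]), array([198.3, 128.4]), -69.0, np.float64(51.2), 783)
side stack 0.69 None
side loose_stick 0.71 (array([486.8,  80. ]), array([48.2, 25.6]), 18.4, np.float64(70.6), 94)
side laid_stick 0.84 (array([583.5, -36.1]), array([140.4,  22.8]), 20.0, np.float64(70.5), 118)
top batten 0.96 (array([552.8,  32.9]), array([195.2,  61.1]), -70.4, np.float64(108.0), 2303)
top stack 0.88 (array([553.7,  33.9]), array([194.1, 130.4]), -70.4, np.float64(54.0), 1603)
top loose_stick 0.6 (array([530.1,  98.6]), array([141.1,  19.7]), 19.4, np.float64(74.0), 275)
top laid_stick 0.77 (array([583.8, -31.6]), array([140.7,  20.2]), 19.9, np.float64(73.8), 270)
```

View pics/top4.png

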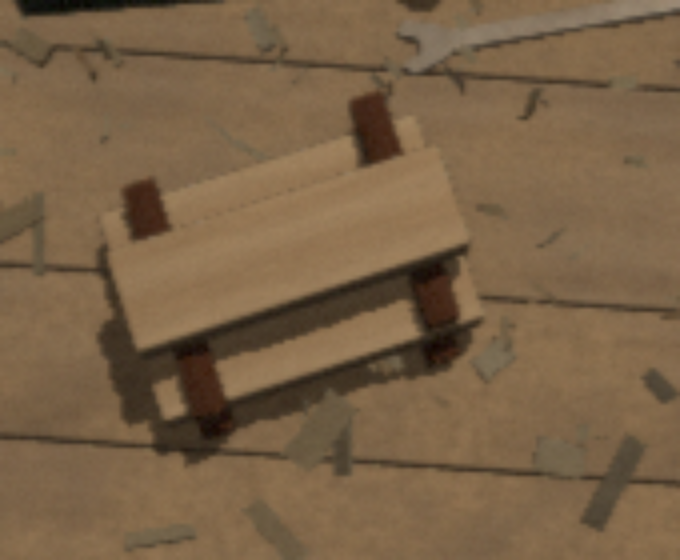

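View pics/side4.png

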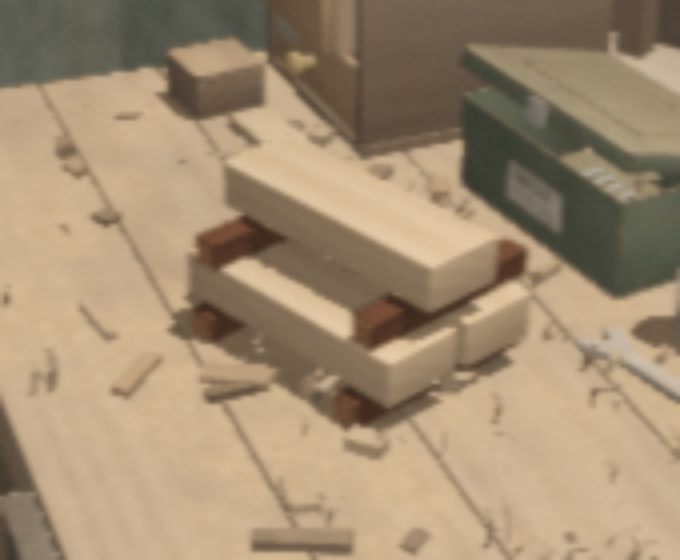

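The batten lies on both sticks, centred and parallel. In the top crop the batten is at (290,250) and the sticks at (175,305) and (405,230). Everything is within about 1 mm, and neither the stack nor the first stick has moved.

```bash
python3 -c "from rig import *; print(close_job())"
```

```text
the job is handed in; nothing more can be done
None
```

The job is handed in at about 22 s: the loose stick lies over the bare bearer parallel to the first, the spare batten lies centred on both sticks along the stack, and in the last pictures everything sat within about 1 mm, with no shift of the stack or first stick beyond that.

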